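# Switch off over the guard, then clip the hook and probe into the rack

## Task

Power down the bench: hold the hooked rod, reach over the guard of the switch unit and use the hook to pull the toggle fully over towards the robot, without the gripper or arm touching the unit. Then put both tools away in the two-rail rack: press the hooked rod down into the wide pair of spring clips, handle centred between the rails and bent end hanging down on the side away from the robot, and press the straight probe, centred either way round, into the narrow pair, until each snaps fully home at both ends. Let go of both, leave the toggle over, and do not disturb the meter, the parts box or the screwdriver.

Things in the scene. Friction and masses are not known exactly. Their poses are not given: they have to be found in the camera images.
- hook: Hooked rod, loose, 0.16 kg. Origin on the axis at mid-handle; x along it to the hook, z up. Black handle x -64 to 64 mm: flat-sided middle (x -30 to 30, 24 mm wide, 26 high), round ends 26 mm in diameter; then a 10 mm steel rod along the axis to x = 125, bent straight down there, lowest point 75 mm below the axis. Lifts straight out of the cradle.
- hook_end (a point): Free end of the hook's bent part: at x = 125, y = 0, z = -70 mm in the hook's frame.
- probe: Straight probe, loose, 0.07 kg, lying on the bench. Origin on the axis at mid-handle, 8 mm above the bench as it lies; x along it to the tip. Black handle x -64 to 64 mm: flat-sided middle (x -30 to 30, 15 mm wide, 16 high), round ends 16 mm in diameter; then a 6 mm steel tip to x = 104 mm.
- cradle: Fixed grey open stand that holds the hooked rod, axis 100 mm above the bench. Origin under its centre; x along the rod. Foot 110 x 50 mm; two posts 12 mm thick at x = -42 and 42 mm, 102 mm high, 46 mm wide, with notches 30 mm wide open upwards. Free between the posts.
- rack: Fixed rack. Origin under its centre; x points away from the robot, across the rails. Foot 130 (x) x 170 x 8 mm; two aluminium rails along y at x = -45 and 45 mm, 16 mm wide, tops 85 mm above the bench, free between them. Two clip pairs side by side, 84 mm apart, either one on the left; each has a sprung clip on each rail.
- wide_home (a point): Where the hook's origin belongs once snapped in: on the seated rod's axis midway between the rails, 106 mm above the bench; x along the rod away from the robot, z up. Clips at x = -45 and 45 mm: seat 13 mm below, jaw lips 7 mm above and 20 mm apart relaxed, flares to 17 mm above. Press straight down, about 8 to 17 N in all; unsnapped it lies 16 mm too high.
- narrow_home (a point): Same for the probe and the narrow clip pair: 101 mm above the bench, seat 8 mm below this point, lips 7 mm above it and 10 mm apart when relaxed; the jaws' flared ends reach 17 mm above. Same axes, same spring force. Unsnapped the probe would lie about 14 mm too high.
- unit: Fixed white switch unit. Origin on the bench below the toggle's region; x points away from the robot. Box x -45 to 65 mm, 140 mm wide, top 40 mm up. Guard: aluminium plate 4 mm thick at x = -30 mm, as wide as the box, top 110 mm up. Toggle hinged about y at x = 10, y = 0, z = 45 mm; open above and on the far side.
- toggle (a joint): Toggle angle in rad: 0 leans 0.45 rad away from the robot (on), grows as it is pulled towards the robot, end stop 0.9, leaning 0.45 rad towards the robot (off). It starts near 0, moves with about 1 to 2 N at the tip and stays where it is left.
- toggle_tip (a point): Free end of the toggle, a black paddle 16 mm wide (y) and 8 mm thick, 50 mm from its hinge; about 90 mm above the bench at either end of travel, 95 mm midway.
- meter: Bystander: loose grey hand meter 75 x 150 x 34 mm with screen and dial; origin under its centre.
- partsbox: Bystander: loose clear open box 70 x 100 x 35 mm; origin under its centre.
- screwdriver: Bystander: loose screwdriver 180 mm long, lying on the bench.
There are look-alikes about, which are no part of the job. Of the things that look like the probe, the middle-sized one is meant.

How it is judged:
By the outcome, as a careful person would: the job done as asked, in the order asked, and still so for the second after the job is handed in, with the robot touching nothing.
It also fails if it takes over 64 s, if anything falls off the work surface, if the arm or the gripper's body presses on something with over 40 N, if the wrist force passes 120 N, or if a joint passes its speed limit or range.

## Robot

A 6-joint arm with a two-finger parallel gripper is mounted at the origin on the work surface. World frame = base frame: x ahead of the robot, y to its left, z up, the work surface at z = 0. Lengths are in mm, angles in rad, forces in N, time in s.
With the tool pointing down it reaches from about 300 to 775 mm from the base axis. Payload 14.6 kg.
Tool frame: the origin (TCP) lies between the finger pads; the fingertips stand 25 mm ahead of it and the grasp point (between the pads) lies 6 mm ahead of it; z points along the fingers, y is the line along which they close (so a half turn about z gives the same grasp; the last joint's range is limited). The gripper opens to 94 mm and grips with 3 to 60 N. Pads are 16 mm wide; open, the fingers measure 119 mm over their backs; the gripper's body (75 mm by 177 mm) begins 78 mm behind the grasp point.
Start: joints at [-1.208, 0.3, 1.521, -0, 1.321, -0.067], TCP at [229.171, -499.97, 210.446] pointing down, gripper open.
Joint ranges: [-3.03, 3.03], [-0.79, 2.21], [0.23, 2.52], [-1.04, 4.18], [0, 3.07], [-2.55, 2.55]. Speed limits (rad/s): [2.22, 2.22, 2.57, 3.14, 3.14, 3.14].

## Interface

Orientations are given as [roll, pitch, yaw] about the fixed x, y, z axes, in that order (R = Rz(yaw) Ry(pitch) Rx(roll)).
In Python, from cell import manip gives the robot as it stands. The module is installed in compiled form; this text tells all that it offers.
- The arm moves only by the tool step_arm, never from a script. Its argument "series" is one flat list of numbers, 5 for each row, row after row: the shift along the world's x, y, z in mm, then the turn about the world's z in rad, then the closure, from 0 (fully open) to 1 (shut). In form: [dx, dy, dz, spin, jaw, dx, dy, dz, spin, jaw, ...]. A call has 1 to 20 rows; each row shifts and turns the commanded pose from where the row before left it; what a row does not reach is not made up. A row lasts 1/8 s, in which the tool goes at most 62.5 mm and 10.7 degrees, less where a joint would pass 70% of its speed; a pose out of reach is approached as far as the arm can. A call is refused whole if a number of a shift passes 62.5 or a number of a turn 0.188, either way. A call with a gripper value outside its range is refused whole. The fingers move at their own pace and stop on an object; "squeeze" is the grip in N (left out, the last holds). Time passes only in rows, so rows that do not move let the fingers close. It gives the time, the measured TCP pose, the force, the opening and the grip force at its end, in the units of the state.
- manip.read_state(): the state, without advancing time (a new reading comes with each control period).
- manip.camera(name): name is "scene" or "top"; returns (picture, depth): 420x560x3 uint8, blue, green, red; 420x560 float32, mm along the optical axis (not along the pixel's ray), 0 where there is no reading.
- manip.camera_info(name): a dict with "fovy" (degrees; the focal length in pixels is half the picture's height over the tangent of half this angle, whatever the lens; pixels are square), "cx", "cy" (the principal point, pixels), "eye" and "orientation" of the camera in the world. Camera axes: x right, y down, z forward; pixel columns grow to the right and rows downward; lengths in mm; the calibration is good to about 2 mm. A picture is of the moment at which its call begins. camera_info takes no time and is no camera call.
- manip.sign_off(): hands the job in; it is judged then, once.
The state is a dict: "clock": time; "joints": joint angles; "qd": joint speeds; "effort": joint torques, N m; "eef_pos": TCP position; "eef_rot": TCP orientation; "wrist_force": force on the tool from outside, world axes, zero at the start; "moment": the same for the moment, N m; "finger_gap": finger opening in mm; "finger_force": force on a finger pad.
Only numpy, scipy, OpenCV 4.12 (cv2) and the standard library are available. Lean on these libraries where they do the work, as an engineer would, in place of code of your own. Each camera call takes 0.05 s, during which the arm holds its last target. There are 200 camera calls.

## Working session

There is one attempt and no reset: what is moved stays moved. The work goes in short steps, Python scripts to look and compute and a tool call to move; the robot and the scene stay as the last step left them, time stands still between calls to the robot, and variables do not carry over. Pictures are saved under pics/ and viewed, at most 10 in all, crops included, and the job is handed in when it is done.

Besides the shell and the picture viewer there is one more tool, called after "Emit:" as name(argument=value, ...) on one line, values as JSON. step_arm: Moves the arm, as the interface text tells. Its arguments: {"type":"object","properties":{"series":{"type":"array"},"squeeze":{"type":"number"}},"required":["series"]}

```bash
mkdir -p pics
cat > h.py <<'E'
import numpy as np, cv2
from cell import manip
from scipy.spatial.transform import Rotation as R
def grab(n):
    p,d=manip.camera(n); i=manip.camera_info(n); np.savez(f'{n}.npz',p=p,d=d); return p,d,i
def Rot(o):
    o=np.array(o,float)
    if o.shape==(3,3): return o
    return R.from_euler('xyz',o).as_matrix() if o.size==3 else R.from_quat(o).as_matrix()
def cloud(d,i):
    h,w=d.shape; f=h/2/np.tan(np.radians(i['fovy'])/2)
    u,v=np.meshgrid(np.arange(w),np.arange(h))
    c=np.stack([(u-i['cx'])/f*d,(v-i['cy'])/f*d,d],-1)
    P=c@Rot(i['orientation']).T+np.array(i['eye']); P[d==0]=np.nan; return P
E
python3 - <<'E'
from h import *
for n in('top','scene'):
    p,d,i=grab(n); print(n,i); cv2.imwrite(f'pics/{n}0.png',p)
print(manip.read_state())
E
```

```text
top {'fovy': 55.23775156933894, 'cx': 279.3392436507965, 'cy': 208.02719363762841, 'eye': array([369.89919365,   8.58978689, 941.82040943]), 'orientation': array([-2.95663578, -0.02750506, -1.59212948])}
scene {'fovy': 56.801083145026446, 'cx': 279.2851135176282, 'cy': 208.23359604540894, 'eye': array([1100.41391436,  274.26403172,  768.24736393]), 'orientation': array([-2.36542265, -0.01962392,  2.03340385])}
{'clock': 0.1, 'joints': array([-1.20762761e+00,  3.00422129e-01,  1.52152640e+00,  6.85011524e-06,
        1.32070768e+00, -6.66235699e-02]), 'qd': array([-1.77734171e-03, -1.47894982e-03,  1.95010177e-04,  8.67343674e-05,
       -1.71194378e-03, -1.55540961e-04]), 'effort': array([ 2.40347952e-03, -5.32644224e+01, -3.53284907e+01,  7.09974999e-02,
        2.34695437e-02, -4.21096638e-05]), 'eef_pos': array([ 229.07821744, -499.76353655,  209.93632295]), 'eef_rot': array([-3.14053190e+00, -7.74258419e-05,  4.29790550e-01]), 'wrist_force': array([ 0.18247951, -0.0686979 , -0.38728417]), 'moment': array([-0.00078312, -0.0226786 , -0.01585782]), 'finger_force': 0.0, 'finger_gap': 93.79659699581934}
```

View pics/top0.png

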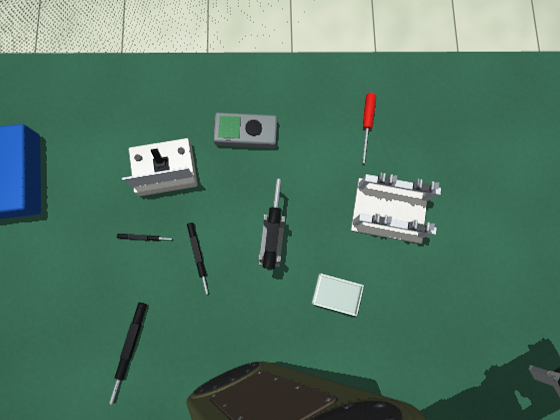

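View pics/scene0.png

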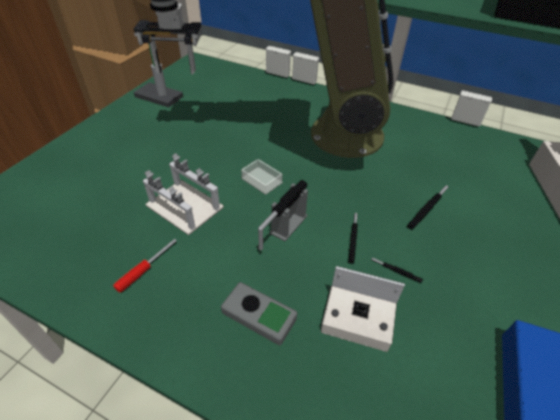

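Top view: the probe look-alikes are the small one (145,238), the middle one (198,258) and the large one (128,352). By the description I choose the middle one. The hook is in its cradle at (272,235), the switch unit at (160,165) and the rack at (395,208). Next I measure these and check the choice in a close crop.

Run:
```python
from h import *
z=np.load('top.npz');p,d=z['p'],z['d'];i=manip.camera_info('top');P=cloud(d,i)
g=p.max(-1)
def axis(name,box,cond):
    x0,y0,x1,y1=box; m=np.zeros(g.shape,bool); m[y0:y1,x0:x1]=1; m&=cond&(d>0)
    Q=P[m]; c=np.median(Q[:,:2],0); u=np.linalg.svd(Q[:,:2]-Q[:,:2].mean(0),full_matrices=False)[2][0]
    s=(Q[:,:2]-c)@u; n=np.array([-u[1],u[0]]);t=(Q[:,:2]-c)@n
    lo,hi=np.percentile(s,[.5,99.5]);a,b=np.percentile(t,[1,99])
    print(name,len(Q),'mid',(c+u*(lo+hi)/2+n*(a+b)/2).round(1),'len',round(hi-lo,1),'w',round(b-a,1),'u',u.round(3),'z',np.nanpercentile(Q[:,2],[5,50,95]).round(1))
dark=g<50
for n,b in dict(small=(112,228,178,246),mid=(182,218,214,298),large=(105,298,152,408)).items(): axis(n,b,dark&(P[...,2]>3)); 
axis('bench',(300,230,340,260),g>0)
axis('hookhandle',(255,200,290,272),dark&(P[...,2]>95))
axis('hookall',(255,172,290,272),(P[...,2]>95))
axis('rod',(268,172,290,205),(P[...,2]>95))
axis('guard',(115,130,205,200),P[...,2]>99)
axis('box',(115,130,205,200),(abs(P[...,2]-40)<5)&(g>120))
axis('toggle',(145,145,175,175),dark&(P[...,2]>60))
axis('toggletop',(145,145,175,175),dark&(P[...,2]>82))
axis('railF',(345,170,445,200),abs(P[...,2]-85)<5)
axis('railN',(345,205,445,245),abs(P[...,2]-85)<5)
axis('foot',(345,170,445,245),(abs(P[...,2]-8)<5)&(g>120))
hi=(P[...,2]>94); hi[:170]=0;hi[245:]=0;hi[:,:345]=0;hi[:,445:]=0
nn,l,st,ce=cv2.connectedComponentsWithStats(hi.astype(np.uint8))
for k in range(1,nn):
    if st[k,4]>4: Q=P[l==k]; print('clip',ce[k].round(),st[k,4],Q.mean(0).round(1),'x',Q[:,0].min().round(),Q[:,0].max().round(),'y',Q[:,1].min().round(),Q[:,1].max().round(),'zmax',Q[:,2].max().round())
a=cv2.resize(p[165:250,340:450],None,fx=5,fy=5,interpolation=3);b=cv2.resize(p[215:415,100:220],None,fx=2.125,fy=2.125,interpolation=3)[:425]
cv2.imwrite('pics/crop1.png',np.hstack([a,b]))
```

```text
small 134 mid [480.8 308. ] len 95.0 w 10.9 u [-0.082 -0.997] z [ 7.5 11.5 14.5]
mid 210 mid [449.  172.4] len 126.2 w 14.4 u [-0.968 -0.251] z [ 9.  14.6 17.9]
large 797 mid [253.5 311.9] len 161.8 w 19.7 u [-0.963  0.27 ] z [ 9.6 19.6 22.9]
bench 1196 mid [ 457.  -114.1] len 93.8 w 69.3 u [ 0.009 -1.   ] z [-2.2  0.5  3.3]
hookhandle 429 mid [ 4.627e+02 -4.000e-01] len 125.6 w 24.7 u [-0.991  0.133] z [104.8 111.7 114.9]
hookall 949 mid [493.9  -4.7] len 189.1 w 42.1 u [-0.991  0.133] z [101.5 111.6 115.3]
rod 121 mid [562.6 -13.9] len 56.7 w 9.6 u [-0.991  0.131] z [101.7 104.7 107.4]
guard 224 mid [603.9 245. ] len 138.3 w 5.0 u [ 0.16  -0.987] z [ 99.9 108.8 112.4]
box 1715 mid [644.3 251.6] len 138.1 w 106.0 u [-0.165  0.986] z [38.  40.7 43.4]
toggle 89 mid [655.2 253.5] len 19.8 w 15.6 u [-0.967 -0.256] z [62.5 78.8 93.3]
toggletop 38 mid [660.  253.4] len 16.1 w 10.9 u [0.08  0.997] z [82.9 89.7 94.2]
railF 330 mid [ 578.1 -292.6] len 168.6 w 16.4 u [0.212 0.977] z [81.4 85.5 88.1]
railN 312 mid [ 489.8 -274.6] len 169.1 w 16.6 u [0.214 0.977] z [82.  85.4 88.4]
foot 2701 mid [ 531.6 -282.3] len 167.8 w 119.1 u [-0.166 -0.986] z [ 5.8  8.6 11.2]
clip [383. 178.] 57 [ 587.7 -242.4  107.6] x 580.0 596.0 y -257.0 -233.0 zmax 120.0
clip [392. 179.] 60 [ 584.1 -262.4  110.7] x 575.0 594.0 y -271.0 -257.0 zmax 118.0
clip [426. 185.] 144 [ 569.3 -334.4  111.1] x 558.0 581.0 y -356.0 -312.0 zmax 125.0
clip [382. 219.] 115 [ 498.4 -234.3  109.5] x 489.0 509.0 y -251.0 -217.0 zmax 120.0
clip [414. 225.] 80 [ 484.1 -302.7  108.3] x 475.0 494.0 y -324.0 -294.0 zmax 125.0
clip [429. 227.] 79 [ 478.3 -331.1  112.4] x 470.0 489.0 y -339.0 -321.0 zmax 125.0
```

View pics/crop1.png

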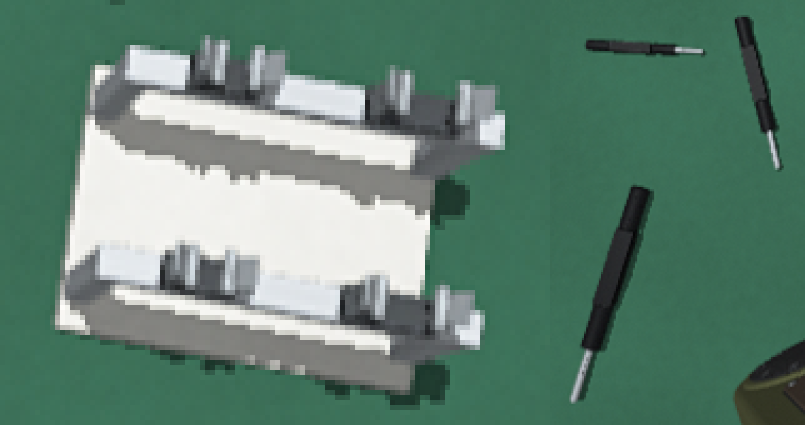

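The crop confirms the middle item as the probe: its handle is about 126 mm long and 14–15 mm wide, and its tip points towards the robot. On the rack, the wide clip pair is on the right (−y) and the narrow pair on the left. Next I move above the hook.

Emit:
step_arm(series=[19.5,41.6,0,-0.047,0,19.5,41.6,0,-0.047,0,19.5,41.6,0,-0.047,0,19.5,41.6,0,-0.047,0,19.5,41.6,0,-0.047,0,19.5,41.6,0,-0.047,0,19.5,41.6,0,-0.047,0,19.5,41.6,0,-0.047,0,19.5,41.6,0,-0.047,0,19.5,41.6,0,-0.047,0,19.5,41.6,-25,-0.047,0,19.5,41.6,-25,-0.047,0,0,0,0,0,0,0,0,0,0,0], squeeze=60)

```text
clock: 1.85
eef_pos: [463.1, -1.1, 160.7]
eef_rot: [3.141, 0.0, -0.133]
wrist_force: [-0.0, -0.6, -0.0]
finger_gap: 93.7
finger_force: 0.0
```

Emit:
step_arm(series=[0,0,-27,0,0,0,0,-27,0,0,0,0,0,0,0.4,0,0,0,0,0.6,0,0,0,0,1,0,0,0,0,1,0,0,0,0,1,0,0,0,0,1])

```text
clock: 2.85
eef_pos: [463.2, -0.7, 106.5]
eef_rot: [-3.142, -0.0, -0.134]
wrist_force: [-0.5, -0.1, -0.2]
finger_gap: 37.3
finger_force: 0.0
```

Emit:
step_arm(series=[0,0,0,0,1,0,0,0,0,1,0,0,0,0,1,0,0,0,0,1,0,0,25,0,1,0,0,45,0,1,0,0,45,0,1,0,0,0,0,1])

```text
clock: 3.85
eef_pos: [464.2, -0.9, 224.2]
eef_rot: [-3.141, -0.005, -0.134]
wrist_force: [0.2, 0.4, -2.8]
finger_gap: 23.3
finger_force: 59.7
```

Emit:
step_arm(series=[12.2,29.9,0,0.0367,1,12.2,29.9,0,0.0367,1,12.2,29.9,0,0.0367,1,12.2,29.9,0,0.0367,1,12.2,29.9,0,0.0367,1,12.2,29.9,0,0.0367,1,12.2,29.9,0,0.0367,1,12.2,29.9,0,0.0367,1,0,0,0,0,1,0,0,0,0,1])

```text
clock: 5.1
eef_pos: [560.4, 237.9, 220.2]
eef_rot: [3.141, 0.002, 0.159]
wrist_force: [0.4, -1.1, -1.7]
finger_gap: 23.5
finger_force: 59.7
```

Run:
```python
from h import *
p,d,i=grab('scene'); P=cloud(d,i)
q,e,j=grab('top'); T=cloud(e,j)
st=manip.read_state(); print(st['eef_pos'],st['eef_rot'])
# hook in unit frame
c,s=np.cos(.16),np.sin(.16)
def inf(P): 
    D=P-np.array([633.5,249.8,0]); return np.stack([c*D[...,0]+s*D[...,1],-s*D[...,0]+c*D[...,1],D[...,2]],-1)
for n,U in(('scene',inf(P)),('top',inf(T))):
    m=(abs(U[...,1])<25)&(U[...,0]>-45)&(U[...,0]<90)&(U[...,2]>125)
    Q=U[m]; print(n,len(Q))
    if len(Q):
        b=Q[:,0]>40
        print('all med',np.median(Q,0).round(1),'bent min z',Q[b,2].min() if b.any() else None,'xyz rng',np.percentile(Q,[2,98],axis=0).round(1))
        for lo in range(-40,60,20):
            k=(Q[:,0]>lo)&(Q[:,0]<lo+20); 
            if k.any(): print(lo,np.median(Q[k],0).round(1),np.percentile(Q[k][:,2],95).round(1))
        if n=='scene':
            for zz in range(130,220,15):
                k=(Q[:,0]>38)&(Q[:,2]>zz)&(Q[:,2]<zz+15)
                if k.any(): print('z',zz,np.median(Q[k],0).round(1),k.sum())
cv2.imwrite('pics/scene1.png',p[130:400,200:480].repeat(2,0).repeat(2,1))
```

```text
[560.56002316 237.65968023 221.00768322] [3.14139032e+00 7.34911203e-04 1.58386204e-01]
scene 2694
all med [-3.980e+01 -4.000e-01  4.367e+02] bent min z 143.53557300353555 xyz rng [[-44.7 -23.4 173.7]
 [ 54.5  23.2 509.2]]
-40 [-37.3  -4.9 480.2] 503.3
-20 [-11.5  -0.5 220.2] 227.1
0 [9.600e+00 1.000e-01 2.182e+02] 219.9
20 [2.900e+01 2.000e-01 2.183e+02] 220.0
40 [ 53.5   1.1 194.1] 218.8
z 130 [ 53.7   5.5 143.8] 4
z 145 [ 54.    2.2 153.9] 25
z 160 [ 54.3   2.5 168.4] 26
z 175 [ 54.4   1.6 182.4] 28
z 190 [ 53.9   0.8 196.6] 29
z 205 [5.130e+01 1.000e-01 2.168e+02] 73
top 233
all med [ 33.8  -3.4 217.6] bent min z 144.84151701181338 xyz rng [[-44.2 -19.  148.8]
 [ 51.1   3.4 511.5]]
-40 [-26.7 -13.1 217.9] 221.8
-20 [-15.6 -13.1 219.2] 221.2
0 [ 14.3  -2.5 218.7] 221.1
20 [ 29.3  -2.5 218.3] 220.9
40 [ 46.8  -1.9 189.6] 220.4
```

View pics/scene1.png

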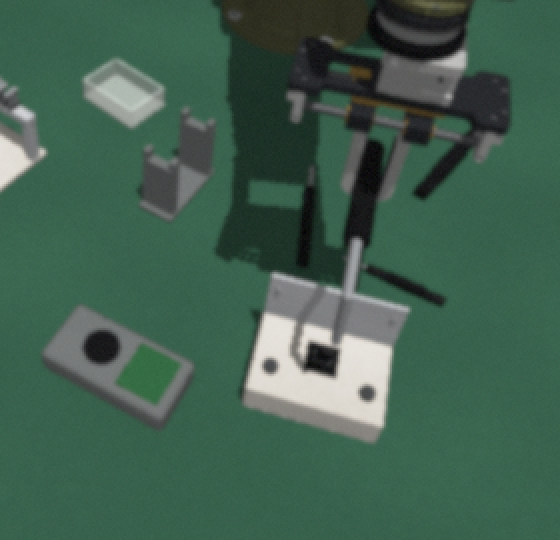

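The rod is level in the gripper, and the bent part is at unit x≈50, clear of the far side of the toggle. I lower it and pull, watching the force.

Emit:
step_arm(series=[1,0,-20,0,1,0,0,-22,0,1,0,0,-22,0,1,0,0,0,0,1,-7.9,-1.3,0,0,1,-7.9,-1.3,0,0,1,-7.9,-1.3,0,0,1,-7.9,-1.3,0,0,1,-7.9,-1.3,0,0,1,0,0,0,0,1])

```text
clock: 6.45
eef_pos: [521.8, 231.9, 157.7]
eef_rot: [-3.142, -0.0, 0.16]
wrist_force: [1.3, 1.0, -1.5]
finger_gap: 23.3
finger_force: 59.7
```

Emit:
step_arm(series=[-3,-0.5,0,0,1,-3,-0.5,0,0,1,0,0,0,0,1])

```text
clock: 6.82
eef_pos: [516.0, 230.9, 157.4]
eef_rot: [3.142, 0.0, 0.159]
wrist_force: [-0.3, -0.1, -0.9]
finger_gap: 23.1
finger_force: 59.7
```

Emit:
step_arm(series=[-2,-0.3,0,0,1,0,0,0,0,1])

```text
clock: 7.08
eef_pos: [514.1, 230.6, 157.4]
eef_rot: [3.142, 0.0, 0.159]
wrist_force: [0.3, 0.1, -1.9]
finger_gap: 23.3
finger_force: 59.7
```

Emit:
step_arm(series=[-2,-0.3,0,0,1,0,0,0,0,1])

```text
clock: 7.32
eef_pos: [512.1, 230.3, 157.4]
eef_rot: [3.142, 0.0, 0.159]
wrist_force: [0.3, 0.3, -0.6]
finger_gap: 23.5
finger_force: 59.7
```

Run:
```python
from h import *
p,d,i=grab('scene')
cv2.imwrite('pics/scene2.png',cv2.resize(p[240:360,310:420],None,fx=5,fy=5,interpolation=3));
```

```text
(no output)
```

View pics/scene2.png

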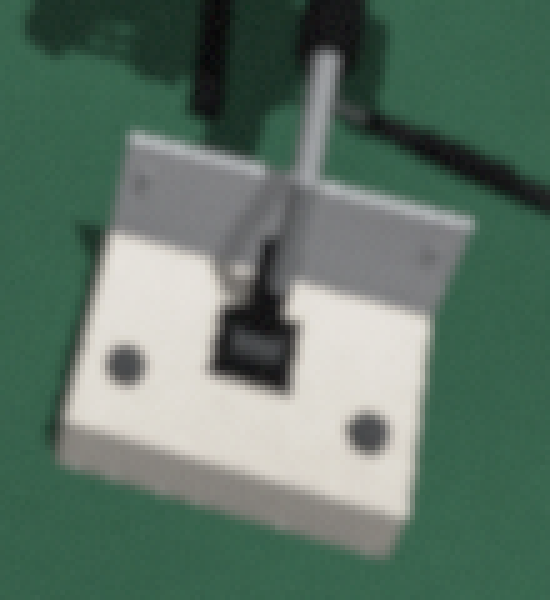

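The paddle (crop pixel 268,275) is now leaning towards the guard, with the rod (285,250) about 4 mm off its centre. I re-centre the rod and pull on until the end stop is felt.

Emit:
step_arm(series=[4,0.6,0,0,1,0.6,-4,0,0,1,-4,-0.6,0,0,1,-2,-0.3,0,0,1,0,0,0,0,1])

```text
clock: 8.0
eef_pos: [510.9, 226.1, 157.8]
eef_rot: [-3.141, -0.001, 0.159]
wrist_force: [1.3, 0.8, 0.5]
finger_gap: 23.3
finger_force: 59.7
```

Emit:
step_arm(series=[-2,-0.3,0,0,1,0,0,0,0,1])

```text
clock: 8.25
eef_pos: [508.9, 225.8, 157.7]
eef_rot: [-3.141, -0.001, 0.159]
wrist_force: [2.3, 1.1, 1.1]
finger_gap: 23.8
finger_force: 59.8
```

Emit:
step_arm(series=[-2,-0.3,0,0,1,0,0,0,0,1])

```text
clock: 8.5
eef_pos: [506.8, 225.5, 157.6]
eef_rot: [-3.142, -0.0, 0.16]
wrist_force: [2.0, 0.7, 1.2]
finger_gap: 23.3
finger_force: 59.8
```

```bash
cat > m.py <<'E'
from h import *
def inf(P,o=(633.5,249.8),a=.16):
    c,s=np.cos(a),np.sin(a); D=P-np.array([*o,0]); return np.stack([c*D[...,0]+s*D[...,1],-s*D[...,0]+c*D[...,1],D[...,2]],-1)
E
python3 - <<'E'
from m import *
p,d,i=grab('scene'); U=inf(cloud(d,i)); g=p.max(-1)
m=(abs(U[...,1])<14)&(U[...,0]>-24)&(U[...,0]<40)&(U[...,2]>52)&(U[...,2]<165)
for zz in range(52,165,8):
    for nm,k in(('dark',g<60),('lit',g>=60)):
        k=k&m&(U[...,2]>=zz)&(U[...,2]<zz+8)
        if k.sum()>2: print(zz,nm,k.sum(),np.median(U[k],0).round(1),'xmax',np.percentile(U[k][:,0],95).round(1))
k=(abs(U[...,1])<12)&(U[...,2]>145)&(U[...,2]<185)
for x in range(-60,0,10):
    q=k&(U[...,0]>x)&(U[...,0]<x+10); 
    if q.sum()>2: print('rod',x,q.sum(),np.percentile(U[q][:,2],90).round(1),np.median(U[q][:,1]).round(1))
q,e,j=grab('top');V=inf(cloud(e,j));gq=q.max(-1)
k=(abs(V[...,1])<14)&(V[...,0]>-24)&(V[...,0]<40)&(V[...,2]>70)&(V[...,2]<105)
print('top',k.sum(),np.median(V[k],0).round(1) if k.any() else '')
a=cv2.resize(p[240:340,320:400],None,fx=5,fy=5,interpolation=3);b=cv2.resize(q[130:210,120:200],None,fx=5,fy=5,interpolation=3)
cv2.imwrite('pics/both3.png',np.hstack([a,np.vstack([b,np.zeros((100,400,3),np.uint8)])]))
E
```

```text
52 dark 27 [ 9.4  1.9 56.7] xmax 11.0
52 lit 14 [13.2  2.  53.3] xmax 15.1
60 dark 28 [ 5.3  0.4 63.3] xmax 8.7
68 dark 21 [ 1.8  0.7 72.6] xmax 3.3
68 lit 9 [ 1.7  7.5 71.3] xmax 4.8
76 dark 9 [-0.4 -0.9 77.4] xmax 1.1
76 lit 12 [-2.7  6.6 79.6] xmax -0.1
84 dark 4 [-5.5  5.9 86.6] xmax -3.4
84 lit 22 [-5.4  2.1 89.8] xmax 3.6
92 lit 11 [ 2.1 -1.8 95.8] xmax 4.4
100 lit 13 [  2.3  -2.1 103.9] xmax 3.6
108 lit 14 [  2.1  -1.3 112.4] xmax 3.6
116 lit 14 [  1.5  -1.7 120.4] xmax 2.6
124 lit 14 [  0.8  -4.1 129.9] xmax 3.4
132 lit 12 [  1.2  -2.2 138.1] xmax 2.8
140 lit 15 [-1.000e-01 -3.400e+00  1.444e+02] xmax 1.3
148 lit 13 [ -0.4  -4.7 152. ] xmax 1.8
156 lit 60 [ -9.5  -3.5 161.1] xmax 0.7
rod -60 19 160.6 -4.1
rod -50 20 161.8 -4.4
rod -40 17 162.1 -2.5
rod -30 22 162.6 -3.9
rod -20 20 163.2 -4.5
rod -10 35 163.1 -4.1
top 49 [-7.7 -3.6 90.2]
```

View pics/both3.png

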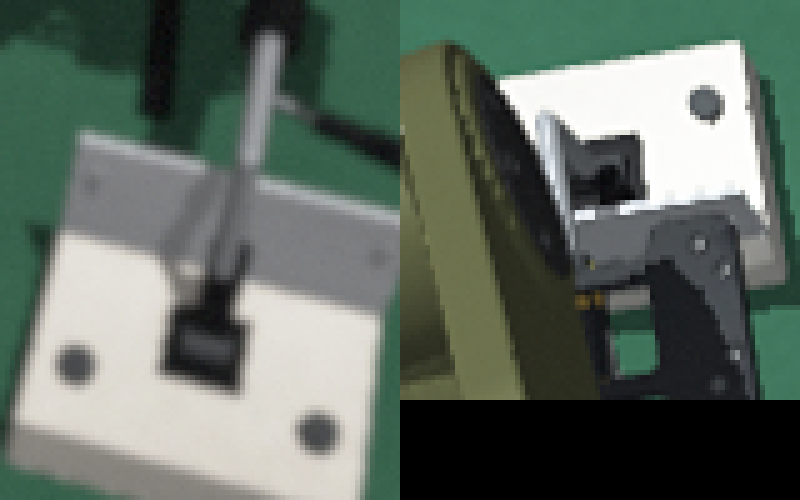

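The far face of the paddle has a slope of −0.473, against −0.483 expected at the stop. The hook began to pitch about 0.05 rad in the grip, so the end stop has been reached. I back off, lift and check the toggle.

Emit:
step_arm(series=[5,0.8,0,0,1,5,0.8,0,0,1,0,0,25,0,1,0,0,30,0,1,0,0,15,0,1,-25,-30,0,0,1,-25,-40,0,0,1,-20,-40,0,0,1,-10,-40,0,0,1,0,0,0,0,1])

```text
clock: 9.85
eef_pos: [436.4, 75.4, 227.3]
eef_rot: [3.142, 0.001, 0.157]
wrist_force: [-0.3, 0.4, -1.6]
finger_gap: 23.2
finger_force: 59.8
```

Run:
```python
from m import *
for n in('scene','top'):
    p,d,i=grab(n); U=inf(cloud(d,i)); g=p.max(-1)
    m=(abs(U[...,1])<9)&(U[...,0]>-24)&(U[...,0]<30)&(g<70)&(U[...,2]>50)&(U[...,2]<102)
    Q=U[m]; print(n,m.sum())
    for zz in range(50,100,6):
        k=(Q[:,2]>=zz)&(Q[:,2]<zz+6)
        if k.sum()>3: print(zz,k.sum(),np.median(Q[k],0).round(1))
    k=(Q[:,2]>54)&(Q[:,2]<84)
    if n=='scene' and k.sum()>10: f=np.polyfit(Q[k,2],Q[k,0],1); print('angle',np.arctan(-f[0]),f)
    # hook pose
    st=manip.read_state(); x,y,z0=st['eef_pos']; H=inf(cloud(d,i),(x,y),st['eef_rot'][2]); H[...,2]-=z0
    k=(abs(H[...,1])<12)&(H[...,0]>25)&(H[...,0]<140)&(H[...,2]>-95)&(H[...,2]<25); Q=H[k]
    for a in range(30,140,12):
        r=(Q[:,0]>=a)&(Q[:,0]<a+12)
        if r.sum()>3: print('  h',a,r.sum(),np.percentile(Q[r][:,2],[5,90]).round(1),np.median(Q[r][:,1]).round(1))
    r=(Q[:,2]<-25); print('  bent xmax',np.percentile(Q[r][:,0],[50,90]).round(1) if r.any() else '')
print(st['eef_pos'],st['eef_rot'])
```

```text
scene 152
50 27 [10.8 -1.6 53.8]
56 20 [ 7.8  0.6 59.8]
62 21 [ 4.5 -0.2 64.5]
68 18 [ 1.9 -0.5 71.8]
74 17 [-1.   1.5 77.9]
80 21 [-4.1  0.5 83.3]
86 25 [-7.2  1.  89.9]
angle 0.4512388261187462 [-0.48458388 36.48343731]
  h 30 42 [-2.5  8.6] 2.6
  h 42 43 [1.3 8. ] 0.9
  h 54 87 [-9.7  7.7] 1.2
  h 66 18 [-4.1  0.4] -0.0
  h 78 19 [-2.   1.4] 0.3
  h 90 18 [-2.9  1.5] 1.0
  h 102 21 [-2.7  1.4] -0.3
  h 114 26 [-56.8   1.7] 2.1
  h 126 121 [-70.2  -4.4] 1.2
  bent xmax [128.9 130.5]
top 54
50 7 [10.9 -0.9 53.4]
56 4 [ 8.2 -5.6 59.1]
62 4 [ 3.9 -3.5 67.2]
68 5 [ 2.7 -4.4 71.1]
74 4 [-1.7 -3.5 78.1]
86 23 [-11.2   0.5  89.9]
92 4 [-9.2 -2.1 92.4]
  h 102 34 [-2.8  2.2] -1.6
  h 114 39 [-61.    1.5] -2.5
  h 126 6 [-3.1  1.1] -1.0
  bent xmax [123.2 124.4]
[436.95607259  77.11376534 227.22682699] [-3.14134895e+00  4.49478732e-04  1.58527280e-01]
```

The toggle is fully over (lean 0.451 rad). Next I carry the hook above the wide clips.

Emit:
step_arm(series=[9.8,-44.6,0,-0.041,1,9.8,-44.6,0,-0.041,1,9.8,-44.6,0,-0.041,1,9.8,-44.6,0,-0.041,1,9.8,-44.6,0,-0.041,1,9.8,-44.6,0,-0.041,1,9.8,-44.6,0,-0.041,1,9.8,-44.6,0,-0.041,1,9.8,-44.6,0,-0.041,1,0,0,0,0,1,0,0,0,0,1])

```text
clock: 11.32
eef_pos: [525.6, -323.2, 226.7]
eef_rot: [-3.141, 0.001, -0.208]
wrist_force: [0.2, 0.0, -1.4]
finger_gap: 23.3
finger_force: 59.8
```

Run:
```python
from m import *
# rack from pre-move views: rail frame guess
o=(534,-283.6);a=-.21
for n in('scene','top'):
    z=np.load(n+'.npz');i=manip.camera_info(n);V=inf(cloud(z['d'],i),o,a)
    for s in(-45,45):
        m=(abs(V[...,0]-s)<14)&(abs(V[...,2]-85)<4)&(abs(V[...,1])<90);Q=V[m]
        f=np.polyfit(Q[:,1],Q[:,0],1);print(n,s,'x',np.percentile(Q[:,0]-np.polyval([f[0],0],Q[:,1]),[3,97]).mean().round(1),'slope',f[0].round(3),'y ends',np.percentile(Q[:,1],[1,99]).round(1))
        m=(abs(V[...,0]-s)<20)&(V[...,2]>103)&(V[...,2]<130)&(abs(V[...,1])<85);Q=V[m]
        h,e=np.histogram(Q[:,1],bins=np.arange(-72,73,4));print('   clip y hist',[(int(e[k]),int(h[k])) for k in range(len(h)) if h[k]>1])
p,d,i=grab('scene');st=manip.read_state();print(st['eef_pos'],st['eef_rot'])
H=inf(cloud(d,i),(525.2,-324.7),-.21)
k=(abs(H[...,1])<16)&(H[...,0]>30)&(H[...,0]<140)&(H[...,2]>130)&(H[...,2]<250);Q=H[k]
for b in range(30,140,15):
    r=(Q[:,0]>=b)&(Q[:,0]<b+15)
    if r.sum()>3: print(' h',b,r.sum(),'ztop',np.percentile(Q[r][:,2],90).round(1),'y',np.percentile(Q[r][:,1],[5,50,95]).round(1),'xmax',Q[r][:,0].max().round(1))
```

```text
scene -45 x -42.8 slope -0.025 y ends [-82.3  84.9]
   clip y hist [(-64, 11), (-60, 13), (-56, 14), (-52, 2), (-28, 10), (-24, 20), (-20, 4), (24, 9), (28, 13), (32, 9), (36, 8), (48, 7), (52, 9), (56, 9)]
scene 45 x 47.6 slope -0.029 y ends [-81.2  86.4]
   clip y hist [(-64, 7), (-60, 18), (-56, 14), (-52, 5), (-28, 10), (-24, 23), (-20, 5), (24, 7), (28, 15), (32, 11), (36, 8), (48, 7), (52, 7), (56, 17), (60, 2)]
top -45 x -45.1 slope 0.006 y ends [-83.9  83.3]
   clip y hist [(-68, 5), (-64, 20), (-60, 17), (-56, 18), (-32, 17), (-28, 17), (-24, 13), (20, 3), (24, 14), (28, 17), (32, 18), (44, 4), (48, 18), (52, 8), (56, 10)]
top 45 x 44.8 slope 0.002 y ends [-83.7  84. ]
   clip y hist [(-64, 19), (-60, 16), (-56, 18), (-52, 2), (-32, 13), (-28, 13), (-24, 19), (-20, 2), (24, 14), (28, 18), (32, 18), (36, 3), (48, 14), (52, 14), (56, 11)]
[ 525.5480874  -323.04646294  227.0704397 ] [-3.14113706e+00  6.28196997e-04 -2.07947664e-01]
 h 30 72 ztop 234.5 y [-2.8 11.8 14.9] xmax 45.0
 h 45 68 ztop 234.4 y [-0.5 11.2 15. ] xmax 60.0
 h 60 65 ztop 232.8 y [-5.2  5.8 13.4] xmax 74.4
 h 75 28 ztop 227.5 y [2.3 6.3 9.1] xmax 88.8
 h 90 30 ztop 228.1 y [1.6 6.2 8.2] xmax 104.0
 h 105 30 ztop 228.1 y [1.9 5.6 8.3] xmax 119.6
 h 120 141 ztop 223.3 y [ 2.2  7.1 10.3] xmax 131.6
```

Emit:
step_arm(series=[0.7,-1.9,-25,0,1,0,0,-28,0,1,0,0,-26,0,1,0,0,-5,0,1,0,0,-5,0,1,0,0,0,0,1])

```text
clock: 12.12
eef_pos: [526.1, -326.1, 139.2]
eef_rot: [3.141, -0.001, -0.209]
wrist_force: [0.0, -0.2, -1.1]
finger_gap: 23.6
finger_force: 59.8
```

Emit:
step_arm(series=[0,0,-4,0,1,0,0,-4,0,1,0,0,0,0,1])

```text
clock: 12.5
eef_pos: [525.7, -326.1, 130.2]
eef_rot: [-3.141, 0.0, -0.21]
wrist_force: [-0.3, 0.2, -1.8]
finger_gap: 23.3
finger_force: 59.8
```

Emit:
step_arm(series=[0,0,-3,0,1,0,0,-2,0,1,0,0,0,0,1])

```text
clock: 12.88
eef_pos: [526.4, -325.8, 126.3]
eef_rot: [-3.141, -0.002, -0.209]
wrist_force: [2.1, 5.8, 5.5]
finger_gap: 23.2
finger_force: 59.9
```

Emit:
step_arm(series=[0,0,-2.5,0,1,0,0,-2.5,0,1,0,0,0,0,1])

```text
clock: 13.25
eef_pos: [526.7, -325.8, 121.5]
eef_rot: [-3.141, -0.002, -0.209]
wrist_force: [1.9, 5.1, 5.8]
finger_gap: 23.1
finger_force: 59.9
```

Emit:
step_arm(series=[0.3,1.5,0,0,1,0,0,-2,0,1,0,0,0,0,1])

```text
clock: 13.62
eef_pos: [526.8, -325.0, 119.5]
eef_rot: [3.141, -0.003, -0.209]
wrist_force: [1.6, 1.3, 4.5]
finger_gap: 23.1
finger_force: 59.9
```

Emit:
step_arm(series=[0,0,-2.5,0,1,0,0,-2.5,0,1,0,0,0,0,1])

```text
clock: 14.0
eef_pos: [526.2, -324.8, 113.1]
eef_rot: [-3.142, -0.0, -0.21]
wrist_force: [3.2, -0.8, -1.9]
finger_gap: 23.4
finger_force: 59.8
```

Emit:
step_arm(series=[0,0,-2,0,1,0,0,0,0,1])

```text
clock: 14.25
eef_pos: [526.4, -324.9, 112.4]
eef_rot: [3.141, -0.001, -0.21]
wrist_force: [0.2, 2.4, 8.4]
finger_gap: 23.3
finger_force: 59.9
```

Emit:
step_arm(series=[0,0,-1.5,0,1,0,0,0,0,1])

```text
clock: 14.5
eef_pos: [526.4, -324.9, 112.3]
eef_rot: [3.141, -0.002, -0.21]
wrist_force: [-4.4, 6.3, 21.0]
finger_gap: 23.3
finger_force: 60.1
```

Emit:
step_arm(series=[0,0,-1.5,0,1,0,0,0,0,1,0,0,4,0,1,0,0,0,0,0.7,0,0,0,0,0.6,0,0,0,0,0.6,0,0,0,0,0.6,0,0,30,0,0.6,0,0,45,0,0.6,0,0,40,0,0.4])

```text
clock: 15.75
eef_pos: [526.0, -324.8, 229.0]
eef_rot: [3.141, -0.0, -0.21]
wrist_force: [-0.1, -0.4, -0.4]
finger_gap: 44.5
finger_force: 0.0
```

Run:
```python
from m import *
for n in('scene','top'):
    p,d,i=grab(n);H=inf(cloud(d,i),(526.2,-324.9),-.21);g=p.max(-1)
    k=(abs(H[...,1])<20)&(abs(H[...,0])<140)&(H[...,2]>90)&(H[...,2]<140)&(g<70);Q=H[k]
    if len(Q)>10: print(n,len(Q),'handle x',np.percentile(Q[:,0],[1,99]).round(1),'y',np.percentile(Q[:,1],[5,95]).round(1))
    for b in range(-70,140,15):
        k=(abs(H[...,1])<7)&(H[...,0]>=b)&(H[...,0]<b+15)&(H[...,2]>90)&(H[...,2]<140)
        if k.sum()>3: print(' h',b,k.sum(),'ztop',np.percentile(H[k][:,2],[75,92]).round(1))
st=manip.read_state();print(st['eef_pos'],st['finger_gap'],st['clock'])
p,d,i=grab('scene');cv2.imwrite('pics/rack4.png',cv2.resize(p[140:260,120:280],None,fx=5,fy=5,interpolation=3))
```

```text
scene 507 handle x [-60.7  63.6] y [-8.2 14.3]
 h -70 8 ztop [119.8 120.6]
 h -55 24 ztop [119.4 121. ]
 h -40 17 ztop [119.7 120.6]
 h -25 19 ztop [120.5 121.7]
 h -10 19 ztop [120.6 120.7]
 h 5 19 ztop [120.5 121.2]
 h 20 21 ztop [120.5 121.7]
 h 35 22 ztop [119.7 120.9]
 h 50 36 ztop [118.8 119.5]
 h 65 19 ztop [110.7 112.3]
 h 80 21 ztop [110.9 111.7]
 h 95 21 ztop [111.4 111.9]
 h 110 26 ztop [111. 112.]
 h 125 21 ztop [109.5 111.2]
top 701 handle x [-63.9  59.8] y [-10.3  12.1]
 h -70 42 ztop [118.9 120.3]
 h -55 51 ztop [119.1 120.4]
 h -40 43 ztop [120.3 121.6]
 h -25 43 ztop [121.  121.7]
 h -10 46 ztop [120.5 121.1]
 h 5 44 ztop [120.7 121. ]
 h 20 29 ztop [119.8 120.8]
 h 35 5 ztop [116.9 117.7]
 h 50 4 ztop [118.4 118.8]
 h 65 9 ztop [109.8 111.3]
 h 80 8 ztop [110.7 111.9]
 h 95 12 ztop [110.1 111.8]
 h 110 21 ztop [108.8 111.2]
 h 125 5 ztop [110.3 111.5]
[ 527.16960194 -325.53967064  232.31387681] 52.4709412235649 15.85
```

View pics/rack4.png

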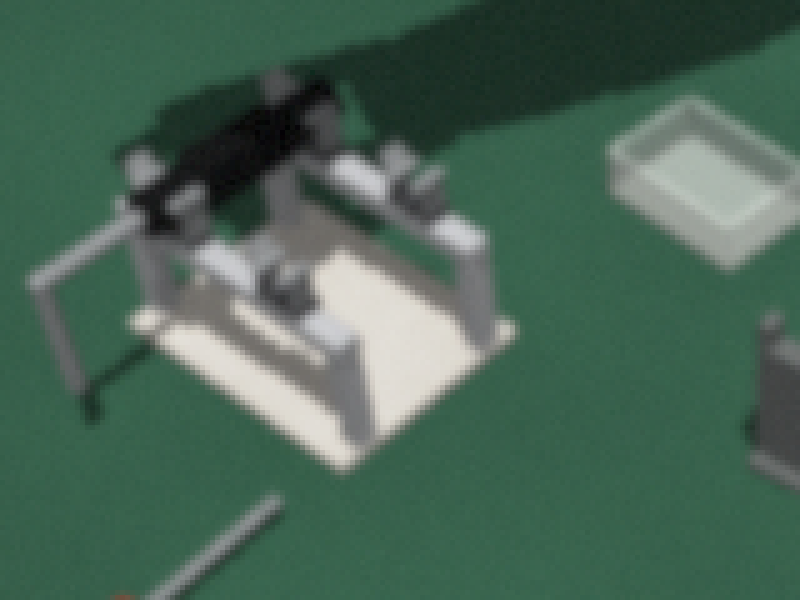

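The hook is level and seated: handle top 119–121 mm, rod top 111 mm. In the picture it lies in the wide clips (handle at 230,145), with the bent end hanging on the far side at (60,330). Next is the probe.

Run:
```python
from m import *
for n in('scene','top'):
    z=np.load(n+'.npz');p,d=z['p'],z['d'];H=inf(cloud(d,manip.camera_info(n)),(449,172.4),.253);g=p.max(-1)
    k=(abs(H[...,1])<16)&(abs(H[...,0])<80)&(H[...,2]>4)&(H[...,2]<24)&(g<45);Q=H[k]
    f=np.polyfit(Q[:,0],Q[:,1],1);print(n,len(Q),'x',np.percentile(Q[:,0],[1,99]).round(1),'y',np.percentile(Q[:,1],[3,50,97]).round(1),'slope',f.round(3),'zmed',np.percentile(Q[:,2],[50,90]).round(1))
```

```text
scene 199 x [-54.9  65. ] y [-5.2  0.3  6.3] slope [0.002 0.427] zmed [16.2 18.4]
top 164 x [-60.8  62.6] y [-6.8 -3.2  6.9] slope [-0.003 -1.566] zmed [14.4 17.1]
```

Emit:
step_arm(series=[-7.7,49.8,0,0.046,0.4,-7.7,49.8,0,0.046,0.4,-7.7,49.8,0,0.046,0.4,-7.7,49.8,0,0.046,0.4,-7.7,49.8,0,0.046,0.4,-7.7,49.8,0,0.046,0.4,-7.7,49.8,0,0.046,0.4,-7.7,49.8,0,0.046,0.4,-7.7,49.8,0,0.046,0.4,-7.7,49.8,0,0.046,0.4,0,0,-50,0,0.4,0,0,-50,0,0.4,0,0,0,0,0.4])

```text
clock: 17.52
eef_pos: [447.0, 172.7, 124.2]
eef_rot: [3.141, 0.008, 0.251]
wrist_force: [-1.2, -0.9, 1.2]
finger_gap: 56.3
finger_force: 0.0
```

Emit:
step_arm(series=[0,0,-30,0,0.4,0,0,-30,0,0.4,0,0,0,0,0.4,0,0,0,0,0.4])

```text
clock: 18.02
eef_pos: [450.1, 173.5, 69.4]
eef_rot: [-3.141, -0.002, 0.25]
wrist_force: [0.3, -0.3, -0.2]
finger_gap: 56.9
finger_force: 0.0
```

Emit:
step_arm(series=[0.3,-0.7,-20,0,0.4,0,0,-15,0,0.4,0,0,-7,0,0.4,0,0,0,0,0.4,0,0,0,0,0.4])

```text
clock: 18.65
eef_pos: [449.7, 172.7, 26.0]
eef_rot: [-3.142, -0.001, 0.25]
wrist_force: [0.4, -0.6, -0.0]
finger_gap: 56.5
finger_force: 0.0
```

Emit:
step_arm(series=[0,0,1,0,1,0,0,0,0,1,0,0,0,0,1,0,0,0,0,1,0,0,0,0,1,0,0,0,0,1,0,0,0,0,1])

```text
clock: 19.52
eef_pos: [449.4, 172.5, 26.4]
eef_rot: [3.142, 0.0, 0.25]
wrist_force: [0.3, 0.4, 0.0]
finger_gap: 0.3
finger_force: 0.0
```

Run:
```python
from m import *
p,d,i=grab('scene');q,_,_=grab('top');print(manip.read_state()['finger_gap'])
cv2.imwrite('pics/p5.png',np.hstack([cv2.resize(p[180:300,310:410],None,fx=4,fy=4,interpolation=3),cv2.resize(q[200:320,150:250],None,fx=4,fy=4,interpolation=3)]))
```

```text
0.608704233068139
```

View pics/p5.png

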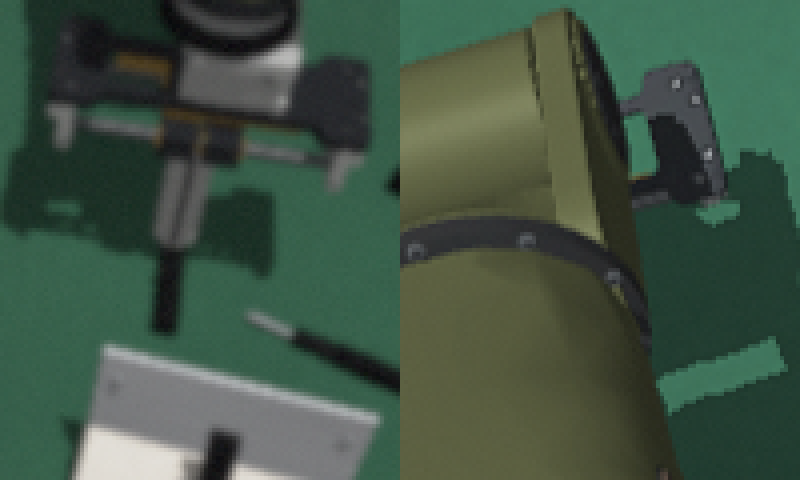

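Run:
```python
from m import *
st=manip.read_state();print(st['eef_pos'],st['finger_gap'],st['finger_force'])
z=np.load('scene.npz');p,d=z['p'],z['d'];H=inf(cloud(d,manip.camera_info('scene')),st['eef_pos'][:2],.25)
for v in range(222,266,3):
    print(v,[(u,p[v,u].max(),H[v,u].round(0).astype(int).tolist()) for u in(348,352,356,360)])
```

```text
[449.3677971  172.53026912  26.43947545] 0.608704233068139 0.0
222 [(348, np.uint8(48), [-77, -16, 0]), (352, np.uint8(84), [10, -12, 93]), (356, np.uint8(73), [9, -3, 94]), (360, np.uint8(87), [10, 6, 97])]
225 [(348, np.uint8(48), [-63, -15, 3]), (352, np.uint8(88), [10, -11, 83]), (356, np.uint8(63), [8, -1, 83]), (360, np.uint8(91), [9, 8, 87])]
228 [(348, np.uint8(49), [-53, -14, 2]), (352, np.uint8(90), [11, -9, 74]), (356, np.uint8(67), [8, 0, 73]), (360, np.uint8(90), [9, 9, 75])]
231 [(348, np.uint8(55), [-43, -13, 1]), (352, np.uint8(94), [7, -7, 58]), (356, np.uint8(73), [9, 2, 63]), (360, np.uint8(76), [10, 11, 66])]
234 [(348, np.uint8(56), [-31, -12, 3]), (352, np.uint8(88), [9, -6, 50]), (356, np.uint8(85), [10, 3, 54]), (360, np.uint8(64), [-38, 18, 3])]
237 [(348, np.uint8(69), [-23, -11, 0]), (352, np.uint8(82), [9, -4, 39]), (356, np.uint8(91), [9, 5, 42]), (360, np.uint8(57), [-29, 19, 2])]
240 [(348, np.uint8(53), [-12, -10, 1]), (352, np.uint8(69), [10, -3, 29]), (356, np.uint8(89), [10, 7, 32]), (360, np.uint8(52), [-20, 20, 1])]
243 [(348, np.uint8(50), [-3, -
[... 393 characters left out ...]
(348, np.uint8(68), [27, -7, 0]), (352, np.uint8(24), [39, 1, 19]), (356, np.uint8(87), [23, 13, 2]), (360, np.uint8(96), [18, 23, -2])]
255 [(348, np.uint8(58), [36, -6, 0]), (352, np.uint8(27), [44, 3, 13]), (356, np.uint8(91), [32, 14, 1]), (360, np.uint8(99), [29, 23, 0])]
258 [(348, np.uint8(48), [45, -5, 0]), (352, np.uint8(23), [54, 3, 15]), (356, np.uint8(92), [40, 14, 0]), (360, np.uint8(98), [39, 24, 0])]
261 [(348, np.uint8(40), [62, -5, 10]), (352, np.uint8(20), [62, 4, 12]), (356, np.uint8(96), [51, 15, 2]), (360, np.uint8(99), [48, 25, 1])]
264 [(348, np.uint8(88), [64, -4, 1]), (352, np.uint8(74), [63, 6, 2]), (356, np.uint8(95), [59, 16, 0]), (360, np.uint8(96), [57, 25, 1])]
```

The shut fingers end at about z=20, just above the probe top, although the TCP reads 26. I open them and check where the fingertips really are.

Emit:
step_arm(series=[0,0,0,0,0.55,0,0,0,0,0.55,0,0,0,0,0.55,0,0,0,0,0.55,0,0,0,0,0.55])

```text
clock: 20.25
eef_pos: [449.4, 172.5, 26.5]
eef_rot: [-3.142, -0.0, 0.25]
wrist_force: [0.4, 0.9, 0.2]
finger_gap: 41.9
finger_force: 0.0
```

Run:
```python
from m import *
p,d,i=grab('scene');st=manip.read_state();print(st['eef_pos'],st['finger_gap'])
H=inf(cloud(d,i),st['eef_pos'][:2],.25)
for s in(1,-1):
    m=(H[...,1]*s>12)&(H[...,1]*s<45)&(abs(H[...,0])<14)&(H[...,2]>6)&(H[...,2]<70);Q=H[m];print(s,len(Q),np.percentile(Q[:,2],[0,2,5,20,50]).round(1) if len(Q) else '',np.median(Q,0).round(1), np.histogram(Q[:,2],bins=np.arange(6,72,6))[0])
```

```text
[449.35589569 172.54866611  26.44661267] 42.27188155392895
1 73 [20.2 26.3 28.4 34.4 47.7] [ 8.5 25.7 47.7] [ 0  0  1  6  9  7 14  7 12 11]
-1 59 [26.9 27.1 28.3 36.2 50.3] [  9.  -27.4  50.3] [ 0  0  0  5  6  8  6 10  8  8]
```

The visible fingertips end at z≈23–26 with the TCP at 26.4, so they reach much less far ahead than stated. I descend in stages, watching the force.

Emit:
step_arm(series=[0,0,-5,0,0.55,0,0,-5,0,0.55,0,0,0,0,0.55])

```text
clock: 20.68
eef_pos: [449.1, 172.4, 15.9]
eef_rot: [3.142, 0.001, 0.25]
wrist_force: [-0.8, -0.3, -0.8]
finger_gap: 42.2
finger_force: 0.0
```

Emit:
step_arm(series=[0,0,-3,0,0.55,0,0,0,0,0.55])

```text
clock: 20.92
eef_pos: [449.3, 172.5, 13.3]
eef_rot: [3.142, 0.0, 0.25]
wrist_force: [-0.7, 0.5, 0.5]
finger_gap: 42.3
finger_force: 0.0
```

Run:
```python
from m import *
p,d,i=grab('scene');st=manip.read_state();print(st['eef_pos'],st['finger_gap'],st['wrist_force'])
H=inf(cloud(d,i),st['eef_pos'][:2],.25)
for s in(1,-1):
    m=(H[...,1]*s>16)&(H[...,1]*s<40)&(H[...,0]>3)&(abs(H[...,0])<14)&(H[...,2]>4)&(H[...,2]<70);Q=H[m];print(s,len(Q),np.sort(Q[:,2])[:8].round(1))
```

```text
[449.34670097 172.50719677  13.39030078] 42.46844329346708 [0.83867758 0.17318843 0.5228953 ]
1 88 [ 4.2  4.4  8.5 11.4 12.6 13.6 15.1 15.9]
-1 76 [13.6 16.  16.4 17.2 18.4 18.7 20.7 20.8]
```

Emit:
step_arm(series=[0,0,-2.5,0,0.55,0,0,0,0,0.55])

```text
clock: 21.22
eef_pos: [449.3, 172.5, 10.8]
eef_rot: [3.142, 0.0, 0.25]
wrist_force: [0.0, 0.1, 0.4]
finger_gap: 42.6
finger_force: 0.0
```

Emit:
step_arm(series=[0,0,-2,0,0.55,0,0,0,0,0.55])

```text
clock: 21.48
eef_pos: [449.3, 172.5, 8.8]
eef_rot: [-3.142, 0.0, 0.25]
wrist_force: [0.5, -0.3, -0.1]
finger_gap: 42.5
finger_force: 0.0
```

Emit:
step_arm(series=[0,0,-1.5,0,0.55,0,0,0,0,0.55])

```text
clock: 21.72
eef_pos: [449.3, 172.5, 7.3]
eef_rot: [3.142, 0.0, 0.25]
wrist_force: [0.4, -0.6, -0.3]
finger_gap: 42.3
finger_force: 0.0
```

Emit:
step_arm(series=[1,0.2,0,0,0.7,0,0,0,0,1,0,0,0,0,1,0,0,0,0,1,0,0,0,0,1,0,0,0,0,1], squeeze=40)

```text
clock: 22.48
eef_pos: [450.4, 172.8, 7.5]
eef_rot: [-3.142, -0.0, 0.25]
wrist_force: [-0.1, -0.1, 0.5]
finger_gap: 14.6
finger_force: 40.0
```

Emit:
step_arm(series=[0,0,20,0,1,0,0,45,0,1,0,0,50,0,1,0,0,50,0,1,9.3,-41.6,0,-0.046,1,9.3,-41.6,0,-0.046,1,9.3,-41.6,0,-0.046,1,9.3,-41.6,0,-0.046,1,9.3,-41.6,0,-0.046,1,9.3,-41.6,0,-0.046,1,9.3,-41.6,0,-0.046,1,9.3,-41.6,0,-0.046,1,9.3,-41.6,0,-0.046,1,9.3,-41.6,0,-0.046,1,0,0,-15,0,1,0,0,-15,0,1,0,0,0,0,1,0,0,0,0,1])

```text
clock: 24.72
eef_pos: [543.6, -242.6, 142.9]
eef_rot: [3.142, -0.0, -0.209]
wrist_force: [-0.5, -0.6, -1.4]
finger_gap: 14.4
finger_force: 40.0
```

Run:
```python
from m import *
st=manip.read_state();print(st['eef_pos'],st['eef_rot'],st['finger_gap'])
for n in('scene','top'):
    p,d,i=grab(n);H=inf(cloud(d,i),st['eef_pos'][:2],-.21);g=p.max(-1)
    k=(abs(H[...,1])<15)&(abs(H[...,0])<110)&(abs(H[...,2]-st['eef_pos'][2])<16);Q=H[k];D=H[k&(g<50)]
    print(n,len(Q),'dark x',np.percentile(D[:,0],[1,99]).round(1) if len(D)>5 else '')
    for b in range(-110,80,15):
        r=(Q[:,0]>=b)&(Q[:,0]<b+15)
        if r.sum()>3: print(' ',b,r.sum(),'ztop',(np.percentile(Q[r][:,2],90)-st['eef_pos'][2]).round(1),'y',np.percentile(Q[r][:,1],[5,50,95]).round(1))
```

```text
[ 543.57857496 -242.61547801  142.9001261 ] [ 3.14151418e+00 -4.07518229e-04 -2.08519575e-01] 14.427006905355054
scene 333 dark x [-61.9  63.5]
  -110 7 ztop 4.0 y [-0.6  2.3  3.1]
  -95 10 ztop 5.0 y [-1.6  1.1  3.4]
  -80 11 ztop 5.2 y [-1.   1.9  4.2]
  -65 29 ztop 9.3 y [-2.7  4.5  8.1]
  -50 31 ztop 10.4 y [-1.4  5.6  8.8]
  -35 38 ztop 9.8 y [-1.4  6.9  9. ]
  -5 36 ztop 14.8 y [-10.6  -1.3  12.9]
  10 53 ztop 10.5 y [-6.6  6.3  9.6]
  25 44 ztop 10.5 y [-3.7  5.3  8.7]
  40 38 ztop 9.9 y [-1.8  5.4  9.2]
  55 33 ztop 9.7 y [-3.8  4.2  8.5]
top 1 dark x
```

Emit:
step_arm(series=[0,0,-10,0,1,0,0,-8,0,1,0,0,-5,0,1,0,0,0,0,1])

```text
clock: 25.32
eef_pos: [543.2, -243.2, 118.9]
eef_rot: [-3.141, 0.001, -0.21]
wrist_force: [0.1, -1.3, -1.3]
finger_gap: 14.9
finger_force: 40.0
```

Emit:
step_arm(series=[0,0,-2.5,0,1,0,0,-2,0,1,0,0,0,0,1])

```text
clock: 25.7
eef_pos: [543.6, -243.2, 115.2]
eef_rot: [-3.141, -0.001, -0.21]
wrist_force: [0.3, 2.8, 1.8]
finger_gap: 14.6
finger_force: 40.0
```

Emit:
step_arm(series=[0.2,0.9,-2,0,1,0,0,-2,0,1,0,0,0,0,1])

```text
clock: 26.08
eef_pos: [544.2, -242.6, 112.0]
eef_rot: [3.141, -0.002, -0.209]
wrist_force: [0.9, 0.7, 8.2]
finger_gap: 14.6
finger_force: 40.0
```

Emit:
step_arm(series=[0,0,-2,0,1,0,0,-2,0,1,0,0,0,0,1])

```text
clock: 26.45
eef_pos: [544.4, -242.7, 108.1]
eef_rot: [3.141, -0.003, -0.209]
wrist_force: [1.7, 0.4, 7.8]
finger_gap: 14.6
finger_force: 40.0
```

Emit:
step_arm(series=[0,0,-2.5,0,1,0,0,-2.5,0,1,0,0,0,0,1])

```text
clock: 26.82
eef_pos: [543.3, -242.2, 101.2]
eef_rot: [-3.141, 0.001, -0.21]
wrist_force: [1.4, 0.8, -4.2]
finger_gap: 14.6
finger_force: 40.0
```

Emit:
step_arm(series=[0,0,-2,0,1,0,0,0,0,1])

```text
clock: 27.08
eef_pos: [543.4, -242.3, 100.4]
eef_rot: [-3.142, 0.0, -0.21]
wrist_force: [-3.2, 2.0, 5.8]
finger_gap: 14.7
finger_force: 40.0
```

Emit:
step_arm(series=[0,0,-2,0,1,0,0,-1,0,1,0,0,0,0,1])

```text
clock: 27.45
eef_pos: [543.6, -242.4, 100.1]
eef_rot: [3.141, -0.001, -0.21]
wrist_force: [-15.5, 9.1, 32.2]
finger_gap: 14.4
finger_force: 40.0
```

Emit:
step_arm(series=[0,0,3,0,1,0,0,0,0,0.7,0,0,0,0,0.6,0,0,0,0,0.6,0,0,0,0,0.6,0,0,30,0,0.6,0,0,45,0,0.6,0,0,45,0,0.6,-30,50,20,0,0.5,-30,50,0,0,0.5,-30,50,0,0,0.5,0,0,0,0,0.5])

```text
clock: 28.95
eef_pos: [452.4, -90.2, 240.6]
eef_rot: [-3.141, -0.001, -0.207]
wrist_force: [0.1, -0.5, 0.5]
finger_gap: 46.9
finger_force: 0.0
```

Run:
```python
from m import *
for n in('scene','top'):
    p,d,i=grab(n);g=p.max(-1);C=cloud(d,i)
    for nm,o in(('probe',(543.6,-242.4)),('hook',(526.4,-324.9))):
        H=inf(C,o,-.21); print(n,nm)
        k=(abs(H[...,1])<16)&(abs(H[...,0])<85)&(H[...,2]>92)&(H[...,2]<140)&(g<60);print(' x',np.percentile(H[k][:,0],[1,99]).round(1) if k.sum()>9 else '')
        print(' ',[(b,np.percentile(H[k][:,2],85).round(1)) for b in range(-110,140,20) for k in[(abs(H[...,1])<7)&(H[...,0]>=b)&(H[...,0]<b+20)&(H[...,2]>90)&(H[...,2]<140)] if k.sum()>5])
    if n=='scene':
        U=inf(C);m=(abs(U[...,1])<9)&(U[...,0]>-24)&(U[...,0]<30)&(g<70)&(U[...,2]>54)&(U[...,2]<84);print('toggle',np.arctan(-np.polyfit(U[m][:,2],U[m][:,0],1)[0]))
        a=p
cv2.imwrite('pics/end6.png',np.hstack([a[130:350,110:420],p[80:300,110:450]]))
print(manip.read_state()['clock'])
```

```text
scene probe
 x [-38.5  63. ]
  [(-110, np.float64(105.9)), (-90, np.float64(105.4)), (-70, np.float64(110.1)), (-50, np.float64(110.9)), (-30, np.float64(110.9)), (-10, np.float64(110.3)), (10, np.float64(111.6)), (30, np.float64(111.3)), (50, np.float64(109.7))]
scene hook
 x [-58.9  63.4]
  [(-70, np.float64(120.1)), (-50, np.float64(120.2)), (-30, np.float64(120.4)), (-10, np.float64(121.0)), (10, np.float64(120.8)), (30, np.float64(120.1)), (50, np.float64(119.0)), (70, np.float64(112.2)), (90, np.float64(112.1)), (110, np.float64(112.0))]
toggle 0.4748520235360695
top probe
 x [44.9 62. ]
  [(30, np.float64(111.3)), (50, np.float64(110.4))]
top hook
 x [-64.3  61.5]
  [(-70, np.float64(119.9)), (-50, np.float64(119.7)), (-30, np.float64(121.1)), (-10, np.float64(120.7)), (10, np.float64(120.7)), (30, np.float64(120.1)), (50, np.float64(120.2)), (70, np.float64(112.0)), (90, np.float64(112.4)), (110, np.float64(112.2))]
29.05
```

View pics/end6.png

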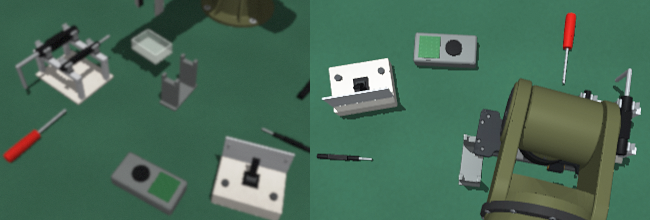

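Both tools lie level in their clips: the hook at (55,40) in the left view, with its bent end on the far side, and the probe at (85,50). The toggle is over at (252,170), and the meter, box and screwdriver have not moved. I hand in.

```bash
python3 -c "
from cell import manip
print(manip.sign_off())"
```

```text
the job is handed in; nothing more can be done
None
```

I handed the job in at about 29 s: the toggle is fully over towards the robot, both tools are snapped level into their clips and released, and the meter, parts box and screwdriver looked undisturbed in the last picture; sign-off gave no verdict.

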